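# Pack a carton tight in a courier tray with spacers and a wedge

## Task

A marker was left lying across the aluminium courier tray: first put it down on the worktop, clear of the tray. Then close the gap between the carton and the tray's white partition: stand the narrow-tabbed blue spacer in it against the partition, add the wide-tabbed one only if the gap is wide enough for both and the orange wedge (otherwise leave it in the stand), then push the wedge down firmly, sloping side to the carton, until you feel it go tight with the spacers snug and the carton flat against the tray's far end. Finish holding the wedge pressed in and do not let go, ready for strapping; do not disturb the cup, the timer or the label box.

Things in the scene. Friction and masses are not known exactly. Their poses are not given: they have to be found in the camera images.
- tray: Fixed open aluminium tray, 136 (x) x 125 (y) mm; origin at the centre of its underside. Floor 5 mm thick. Far end wall at +x: inner face at x = +62 mm, 50 mm high. Side walls: inner faces at y = +-57.5 mm, 40 mm high. At -x a 14 mm lip. A white upright partition crosses it. The gap to pack lies between partition and carton; its width runs along tray x.
- partition (a joint): Position of the clamped white partition (8 mm thick, top 67 mm above the worktop), 0 to 0.012 m; it stays put. Its face to the carton is at tray x = -34 mm minus this value. The gap, with the carton against the far end wall, is 24 mm + value: the wedge must fill 14 mm + value after one spacer, 4 mm + value after two. It suits 7 to 22 mm: below 6 mm use one spacer, above 8 two, between them either.
- partition_face (a point): Middle of the upper edge of the partition's face toward the carton (67 mm above the worktop).
- film_carton: White carton with green stripes, 72 (x) x 111 (y) x 62 (z) mm, about 0.3 kg, loose on the tray floor (slides at 1 to 3 N), axes as the tray's; origin at the centre of its underside. 2 mm of play at each side; starts 0.5 to 2 mm short of the far end wall. Against that wall its origin is at tray x = +26 mm, its near face at -10 mm. Top 67 mm up.
- marker: Black and white felt marker, 131 mm long along its own y, 14 mm wide, 13 mm high; origin at the middle of its underside. It starts lying across the gap on top of the carton and the partition, 67 mm above the worktop.
- stand: Fixed grey stand, 125 (x) x 78 (y) x 30 mm high, origin at the centre of its underside; three pockets 22 mm deep in a row along its x, floor 8 mm above the worktop: spacer_a at x = -38 mm, spacer_b at x = 0, the wedge at x = +40 mm. All three stand upright in it with their axes along the stand's, the wedge leaning up to 0.04 rad, with about 0.6 mm of play; lift them straight out.
- spacer_a: Narrow-tabbed blue spacer plate, 10 mm thick (x) all over; blade 50 mm wide (y) from its underside to 68 mm up, above it a grip tab 20 mm wide (y), from 68 to 104 mm up. Origin at the centre of its underside. Grip the tab across its width (along y). 50 g. Goes in first, against the partition, so that the wider tabs of the others can be gripped beside it.
- spacer_b: Wide-tabbed blue spacer: as spacer_a, but its grip tab is 34 mm wide (y).
- wedge: Orange wedge, 50 mm wide (y). Origin level with its toe, under the middle of its grip tab. Upright face at x = -6 mm (looks to the stand's -x; goes against the spacer, to tray -x); the +x face slopes: 4 mm thick at the toe, 0.33 mm more per mm up, 25.8 mm at 66 mm; blade top at 70 mm. Grip tab 12 (x) x 48 (y) mm from 70 to 106 mm up: grip across the 48 mm. 80 g.
- specimen_cup: White specimen cup with an orange lid, 66 mm across, 70 mm high, origin at the centre of its underside; leave alone.
- bench_timer: White bench timer, 62 x 68 x 22 mm, lying; leave alone.
- label_block: Small blue and white label box, 34 x 40 x 66 mm, standing; leave alone.

How it is judged (in metres and radians):
On the way, in this order (a step that is already met when the one before it is completed fails the run):
1. the marker lies on the worktop clear of the tray, let go (height (world z) of marker below 0.02 m and (x of marker in the frame of tray below -0.07 m or x of marker in the frame of tray above 0.07 m or y of marker in the frame of tray below -0.065 m or y of marker in the frame of tray above 0.065 m) and contact force between marker and tray below 0.05 N and contact force between marker and the fingers below 0.05 N and contact force between marker and stand below 0.05 N), for 0.2 s.
2. the narrow-tabbed spacer stands in the gap on the tray floor (x of spacer_a in the frame of tray between -0.052 and -0.002 m and y of spacer_a in the frame of tray between -0.035 and 0.035 m and z of spacer_a in the frame of tray between 0 and 0.01 m and angle between spacer_a's own z axis and vertical below 0.12 rad), for 0.2 s.
At the end, for the whole second after the job is handed in: The gripped wedge (>2 N) stands in the gap, toe at least 6 mm in and off the floor, pressing >2 N on both neighbours; narrow-tabbed spacer stands in the gap, the other too or still in the stand; carton flat, within 1.2 mm of the far end wall; marker on the worktop clear of the tray; all at rest (all of step 1 and all of step 2 and contact force between the fingers and wedge above 2 N and x of wedge in the frame of tray between -0.04 and 0 m and y of wedge in the frame of tray between -0.035 and 0.035 m and z of wedge in the frame of tray between 0.0065 and 0.061 m and angle between wedge's own z axis and vertical below 0.15 rad and ((contact force between wedge and spacer_a above 2 N and contact force between wedge and film_carton above 2 N) or (contact force between wedge and spacer_b above 2 N and contact force between wedge and film_carton above 2 N) or (contact force between wedge and spacer_b above 2 N and contact force between wedge and spacer_a above 2 N) or (contact force between wedge and tray above 2 N and contact force between wedge and film_carton above 2 N) or (contact force between wedge and tray above 2 N and contact force between wedge and spacer_a above 2 N) or (contact force between wedge and tray above 2 N and contact force between wedge and spacer_b above 2 N)) and ((x of spacer_b in the frame of tray between -0.052 and -0.002 m and y of spacer_b in the frame of tray between -0.035 and 0.035 m and z of spacer_b in the frame of tray between 0 and 0.01 m and angle between spacer_b's own z axis and vertical below 0.12 rad) or distance of spacer_b from where it was at the start of the episode below 0.02 m) and x of film_carton in the frame of tray above 0.0248 m and z of film_carton in the frame of tray between 0 and 0.008 m and angle between film_carton's own z axis and vertical below 0.06 rad and linear speed of each of film_carton, wedge below 0.02 m/s); the arm keeps its last pose, push and grip.
It fails at once if the orange-lidded cup is moved more than 30 mm (distance of specimen_cup from where it was at the start of the episode above 0.03 m).
It fails at once if the bench timer is moved more than 30 mm (distance of bench_timer from where it was at the start of the episode above 0.03 m).
It fails at once if the blue and white label box is moved more than 30 mm (distance of label_block from where it was at the start of the episode above 0.03 m).
It fails at once if the carton is crushed (over 80 N from the wedge) (contact force between wedge and film_carton above 80 N).
It also fails if it takes over 72 s, if anything falls off the work surface, if the arm or the gripper's body presses on something with over 40 N, if the wrist force passes 120 N, or if a joint passes its speed limit or range.

## Robot

A 6-joint arm with a two-finger parallel gripper is mounted at the origin on a cart in front of the work surface, level with it; the furniture and walls round the work are solid. World frame = base frame: x ahead of the robot, y to its left, z up, the work surface at z = 0. Lengths are in mm, angles in rad, forces in N, time in s.
With the tool pointing down it reaches from about 350 to 775 mm from the base axis. Payload 7.3 kg.
Tool frame: the origin (TCP) lies midway between the tips of the shut fingers; the grasp point (between the pads) lies 19 mm behind it; z points along the fingers, y is the line along which they close (so a half turn about z gives the same grasp; the last joint's range is limited). The gripper opens to 92 mm and grips with 3 to 60 N. Pads are 19 mm wide; open, the fingers measure 130 mm over their backs; the gripper's body (75 mm by 190 mm) begins 47 mm behind the grasp point.
Start: joints at [-1.446, 0.342, 1.524, -0, 1.275, -0.146], TCP at [140.461, -505.881, 226.741] pointing down, gripper open.
Joint ranges: [-2.53, 2.53], [-0.77, 2.02], [0.04, 2.7], [-1, 4.14], [0.28, 2.66], [-3.11, 3.11]. Speed limits (rad/s): [2.57, 2.57, 3.14, 3.14, 3.14, 3.14].

## Interface

Orientations are given as [roll, pitch, yaw] about the fixed x, y, z axes, in that order (R = Rz(yaw) Ry(pitch) Rx(roll)).
In Python, from plant import bot gives the robot as it stands. The module is installed in compiled form; this text tells all that it offers.
- The arm moves only by the shell command python3 -m crank 'ROWS' [OPENING]. ROWS is JSON, a list of rows, each a list of 6 numbers: the shift along the tool's x, y, z in m, then the turn, a rotation vector about the tool's x, y, z in rad. In form: [[dx, dy, dz, wx, wy, wz], ...]. A call has 1 to 5 rows; each row shifts and turns the commanded pose from where the row before left it, along the tool's axes as they then stand; what a row does not reach is not made up. A row lasts 1/8 s, in which the tool goes at most 62.5 mm and 10.7 degrees, less where a joint would pass 70% of its speed; a pose out of reach is approached as far as the arm can. A call is refused whole if a number of a shift passes 0.0625 or a number of a turn 0.188, either way. A call with a gripper value outside its range is refused whole. OPENING is the opening in per cent of the stroke, from 0 (shut) to 100 (fully open), set as the call begins (- or left out, the last holds). The fingers move at their own pace and stop on an object; the grip force is fixed at half the most. Time passes only in rows, so rows that do not move let the fingers close. It gives the time, the measured TCP pose, the force, the opening and the grip force at its end, in the units of the state.
- bot.get_obs(): the state, without advancing time (a new reading comes with each control period).
- bot.capture(name): name is "side" or "top" or "wrist"; returns a dict with "color" (420x560x3 uint8, blue, green, red), "fov_y" (degrees; the focal length in pixels is half the picture's height over the tangent of half this angle, whatever the lens; pixels are square), "cx", "cy" (the principal point, pixels), "extrinsics" (4x4, takes a point from world to camera coordinates); the wrist camera has in their place "tool_from_camera" (4x4, takes a point from camera to tool coordinates, whose origin is the TCP and whose axes are the flange's). Camera axes: x right, y up, looking along -z (the intrinsics and any distortion apply to the point x, -y, -z); pixel columns grow to the right and rows downward; lengths in mm; the calibration is good to about 2 mm. A picture is of the moment at which its call begins: read the wrist's pose just before it. There is no depth.
- bot.close_job(): hands the job in; it is judged then, once.
The state is a dict: "time": time; "joint_positions": joint angles; "dq": joint speeds; "tau": joint torques, N m; "tool_pos": TCP position; "tcp_rot": TCP orientation; "contact_force": force on the tool from outside, world axes, zero at the start; "moment": the same for the moment, N m; "grip_width": finger opening in mm; "finger_force": force on a finger pad.
Only numpy, scipy, OpenCV 4.12 (cv2) and the standard library are available. Lean on these libraries where they do the work, as an engineer would, in place of code of your own. Each camera call takes 0.05 s, during which the arm holds its last target. There are 200 camera calls.

## Working session

There is one attempt and no reset: what is moved stays moved. The work goes in short steps, Python scripts to look and compute and a shell command to move; the robot and the scene stay as the last step left them, time stands still between calls to the robot, and variables do not carry over. Pictures are saved under pics/ and viewed, at most 10 in all, crops included, and the job is handed in when it is done.

```bash
mkdir -p pics
cat > h.py <<'E'
import numpy as np, cv2
from plant import bot
from scipy.spatial.transform import Rotation as R
def cap(n):
    o=bot.get_obs(); c=bot.capture(n); im=c["color"]; f=im.shape[0]/2/np.tan(np.radians(c["fov_y"])/2)
    if "extrinsics" in c: M=np.linalg.inv(np.array(c["extrinsics"]))
    else:
        T=np.eye(4); T[:3,:3]=R.from_euler('xyz',o["tcp_rot"]).as_matrix(); T[:3,3]=o["tool_pos"]
        M=T@np.array(c["tool_from_camera"])
    return dict(im=im,f=f,cx=c["cx"],cy=c["cy"],M=M,keys=[k for k in c if k!="color"],raw=c)
def onplane(c,u,v,z):
    d=c["M"][:3,:3]@np.array([(u-c["cx"])/c["f"],-(v-c["cy"])/c["f"],-1]); o=c["M"][:3,3]
    return o+d*(z-o[2])/d[2]
def proj(c,p):
    q=np.linalg.inv(c["M"])@np.append(p,1); return np.array([c["cx"]-c["f"]*q[0]/q[2],c["cy"]+c["f"]*q[1]/q[2]])
E
python3 - <<'E'
from h import *
print(bot.get_obs())
for n in("side","top","wrist"):
    c=cap(n); cv2.imwrite(f"pics/{n}0.png",c["im"]); print(n,c["keys"],c["f"],c["cx"],c["cy"],c["M"].round(3).tolist(), {k:v for k,v in c["raw"].items() if k not in("color","extrinsics")})
E
```

```text
{'time': 0.0, 'joint_positions': array([-1.44598550e+00,  3.42723183e-01,  1.52499390e+00, -4.03686592e-05,
        1.27542403e+00, -1.46012877e-01]), 'dq': array([-8.02611815e-05,  1.16355264e-03, -1.38471037e-03,  1.23874600e-03,
       -2.14913994e-04,  6.91152185e-04]), 'tau': array([ 3.24854584e-03, -4.31232798e+01, -2.44221890e+01,  7.20433728e-02,
        5.57705818e-02, -1.08338377e-04]), 'tool_pos': array([ 140.40255414, -505.45569495,  226.05280328]), 'tcp_rot': array([-3.14005505e+00, -1.87100969e-04,  2.70835341e-01]), 'contact_force': array([-0.08142936,  0.21091293, -0.666764  ]), 'moment': array([ 0.04333677, -0.00846417, -0.00995744]), 'finger_force': 0.0, 'grip_width': 91.57204121001728}
side ['fov_y', 'cx', 'cy', 'extrinsics'] 383.42783657279915 280.22790573045785 207.63426098232267 [[-0.837, 0.284, -0.467, -30.218], [-0.547, -0.43, 0.718, 779.079], [0.003, 0.857, 0.516, 674.949], [0.0, 0.0, 0.0, 1.0]] {'fov_y': 57.41825355186976, 'cx': 280.22790573045785, 'cy': 207.63426098232267}
top ['fov_y', 'cx', 'cy', 'extrinsics'] 400.70976739323106 277.10620023955306 215.440
[... 180 characters left out ...]
955306, 'cy': 215.4402068623838}
wrist ['fov_y', 'cx', 'cy', 'tool_from_camera'] 307.8163000381592 281.6217135075428 206.20961343924284 [[0.267, 0.923, 0.277, 215.439], [-0.964, 0.256, 0.075, -485.439], [-0.001, -0.287, 0.958, 384.411], [0.0, 0.0, 0.0, 1.0]] {'fov_y': 68.60557801052326, 'cx': 281.6217135075428, 'cy': 206.20961343924284, 'tool_from_camera': array([[-7.31612119e-04,  9.58025225e-01,  2.86682984e-01,
         7.76984214e+01],
       [ 9.99999725e-01,  6.66343861e-04,  3.25229247e-04,
         5.29325867e-01],
       [ 1.20548376e-04,  2.86683143e-01, -9.58025449e-01,
        -1.58281814e+02],
       [ 0.00000000e+00,  0.00000000e+00,  0.00000000e+00,
         1.00000000e+00]])}
```

View pics/top0.png

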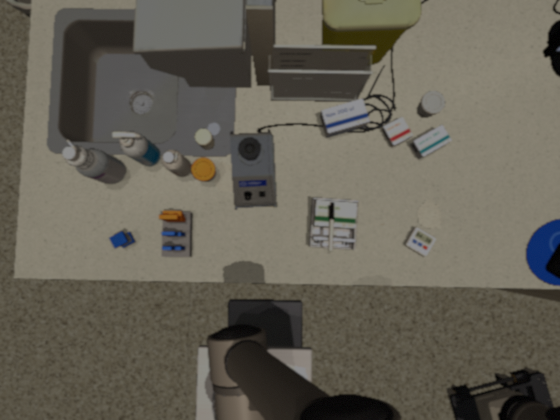

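View pics/side0.png

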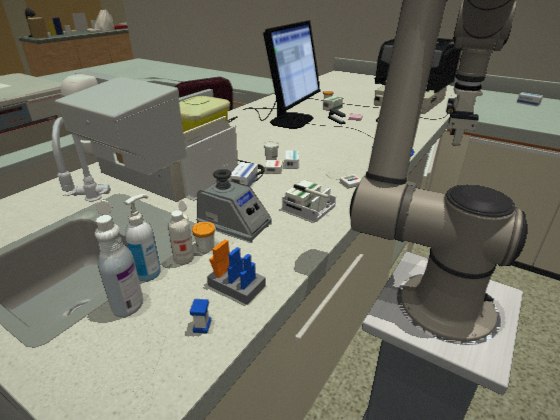

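Run:
```python
from h import *
c=cap("top")
for n,u,v,z in [("tray",333,224,50),("tray c1",311,248,14),("c2",354,250,14),("c3",356,199,50),("c4",315,197,50),("stand TL",164,211,30),("TR",191,211,30),("BL",163,256,30),("BR",191,256,30),("wedge",172,216,110),("marker t",331,193,80),("marker b",331,250,80),("cup",203,169,70),("label",121,239,66),("timer",421,241,22)]:
    print(n,onplane(c,u,v,z).round())
a=cv2.resize(c["im"][180:265,295:375],None,fx=5,fy=5,interpolation=cv2.INTER_CUBIC)
b=cv2.resize(c["im"][195:265,150:205],None,fx=6,fy=6,interpolation=cv2.INTER_CUBIC)
w=np.zeros((430,740,3),np.uint8); w[:425,:400]=a; w[:420,405:735]=b
cv2.imwrite("pics/top1.png",w)
```

```text
tray [ 498. -211.   50.]
tray c1 [ 431. -154.   14.]
c2 [ 428. -275.   14.]
c3 [ 567. -273.   50.]
c4 [ 571. -161.   50.]
stand TL [526. 258.  30.]
TR [528. 183.  30.]
BL [401. 256.  30.]
BR [403. 178.  30.]
wedge [508. 214. 110.]
marker t [ 579. -200.   80.]
marker b [ 427. -202.   80.]
cup [639. 145.  70.]
label [446. 360.  66.]
timer [ 456. -460.   22.]
```

View pics/top1.png

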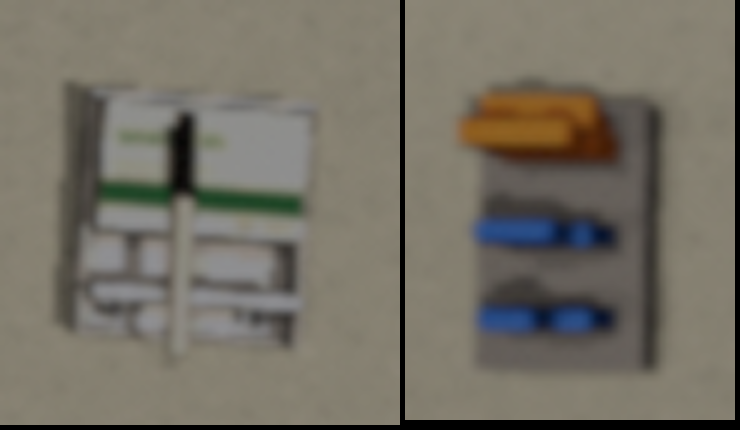

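```bash
python3 -m crank '[[0,0,0,0,0,0.16],[0,0,0,0,0,0.16],[0.0406,-0.0396,-0.005,0,0,0],[0.0406,-0.0396,-0.005,0,0,0],[0.0406,-0.0396,-0.005,0,0,0]]' 100; python3 -m crank '[[0.0406,-0.0396,-0.005,0,0,0],[0.0406,-0.0396,-0.005,0,0,0],[0.0406,-0.0396,-0.005,0,0,0],[0.0406,-0.0396,-0.005,0,0,0],[0.0406,-0.0396,-0.005,0,0,0]]';python3 -m crank '[[0,0,0,0,0,0],[0,0,0,0,0,0],[0,0,0,0,0,0]]'
python3 - <<'E'
from h import *
c=cap("wrist"); cv2.imwrite("pics/w1.png",c["im"]); o=bot.get_obs(); print(o["tool_pos"],o["tcp_rot"],o["joint_positions"])
E
```

```text
time: 0.82
tool_pos: [268.9, -392.0, 241.7]
tcp_rot: [-3.142, -0.0, -0.05]
contact_force: [0.1, 0.1, 0.5]
grip_width: 92.2
finger_force: 0.0
time: 1.45
tool_pos: [481.6, -204.0, 266.9]
tcp_rot: [3.141, -0.0, -0.049]
contact_force: [0.4, -0.5, -0.2]
grip_width: 91.7
finger_force: 0.0
time: 1.82
tool_pos: [479.6, -206.4, 266.6]
tcp_rot: [3.142, 0.001, -0.051]
contact_force: [0.7, 1.5, -0.9]
grip_width: 92.2
finger_force: 0.0
[ 479.58247806 -206.44998542  266.6460796 ] [ 3.14148329e+00  3.89206076e-04 -5.12375555e-02] [-5.53178156e-01  3.08412522e-01  1.46100802e+00 -2.88796322e-04
  1.37246070e+00  1.06891265e+00]
```

View pics/w1.png

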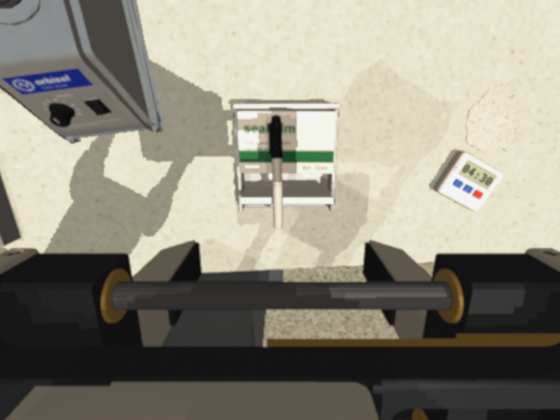

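Run:
```python
from h import *
c=cap("wrist"); g=cv2.cvtColor(c["im"],6)
for u in(300,320): print(u,list(zip(range(98,216),g[98:216,u])) and ' '.join(f"{v}:{g[v,u]}" for v in range(98,216)))
for v in(110,130,192,201,220): print(v,' '.join(f"{u}:{g[v,u]}" for u in (range(228,346) if v in(110,201) else range(266,294))))
print("timer/device corner",onplane(c,155,130,100),onplane(c,155,130,0))
```

```text
300 98:224 99:202 100:156 101:130 102:138 103:180 104:227 105:241 106:243 107:234 108:193 109:132 110:135 111:197 112:237 113:245 114:245 115:244 116:245 117:244 118:243 119:244 120:243 121:243 122:243 123:243 124:243 125:243 126:243 127:243 128:244 129:243 130:243 131:243 132:243 133:244 134:243 135:244 136:243 137:243 138:244 139:244 140:244 141:244 142:243 143:244 144:244 145:244 146:244 147:244 148:242 149:234 150:200 151:146 152:105 153:91 154:90 155:91 156:92 157:92 158:91 159:91 160:93 161:120 162:179 163:229 164:242 165:244 166:243 167:244 168:243 169:244 170:244 171:243 172:241 173:237 174:233 175:231 176:231 177:232 178:228 179:205 180:151 181:114 182:105 183:103 184:103 185:102 186:100 187:100 188:100 189:100 190:99 191:100 192:101 193:100 194:99 195:100 196:126 197:187 198:233 199:243 200:243 201:243 202:240 203:229 204:206 205:193 206:181 207:174 208:182 209:188 210:190 211:190 212:189 213:188 214:186 215:185
320 98:205 99:163 100:133 101:128 102:139 103:184 104:229 105:242 106:243 107:234 108:193 109:132 110:132 111:194 112:236 113:244 114:243 115:243 116:243 117:243 11
[... 2733 characters left out ...]
43 300:243 301:243 302:243 303:243 304:243 305:243 306:243 307:243 308:243 309:243 310:243 311:243 312:243 313:243 314:243 315:243 316:243 317:243 318:243 319:243 320:243 321:243 322:243 323:243 324:243 325:243 326:243 327:243 328:243 329:243 330:243 331:244 332:236 333:199 334:155 335:170 336:187 337:190 338:188 339:185 340:185 341:186 342:187 343:188 344:189 345:189
220 266:205 267:205 268:207 269:207 270:207 271:206 272:193 273:169 274:172 275:198 276:220 277:229 278:234 279:232 280:223 281:204 282:185 283:191 284:200 285:202 286:202 287:203 288:202 289:202 290:202 291:204 292:206 293:206
timer/device corner [548.38110575 -80.37186244 100.        ] [545.61398881 -40.22075969   0.        ]
```

Run:
```python
from h import *
c=cap("wrist")
P=lambda u,v,z:onplane(c,u,v,z).round(1)
for n,u,v,z in [("carton far",300,110.7,67),("carton near",300,180.2,67),("part face300",300,196.7,67),("part face320",320,196.7,67),("part back",300,204,67),("part back320",320,204.2,67),("part L",238.5,201,67),("part R",333.3,201,67),("wall far inner",300,108.3,50),("wall far outer",300,103,50),("wall320",320,103,50),("mk130",275,130,74),("mk192",277,192,74),("mk220",278,220,74),("mk top",277,116,74),("mk bot",278,228,74)]: print(n,P(u,v,z))
print(c["M"][:3,3])
```

```text
carton far [ 559.9 -231.4   67. ]
carton near [ 481.3 -228.7   67. ]
part face300 [ 461.1 -228.    67. ]
part face320 [ 459.9 -252.    67. ]
part back [ 452.  -227.7   67. ]
part back320 [ 450.5 -251.9   67. ]
part L [ 459.6 -153.6   67. ]
part R [ 453.7 -268.    67. ]
wall far inner [ 562.7 -232.5   50. ]
wall far outer [ 568.5 -232.7   50. ]
wall320 [ 567.3 -255.8   50. ]
mk130 [ 540.9 -202.7   74. ]
mk192 [ 470.1 -200.9   74. ]
mk220 [ 435.3 -200.1   74. ]
mk top [ 555.6 -205.7   74. ]
mk bot [ 425.1 -199.6   74. ]
[ 557.42625433 -210.7907902   424.98031358]
```

```bash
python3 -m crank '[[0.0102,-0.0044,0.045,0,0,0],[0,0,0.045,0,0,0],[0,0,0.045,0,0,0],[0,0,0.04,0,0,0],[0,0,0.01,0,0,0]]' 45; python3 -m crank '[[0,0,0.01,0,0,0],[0,0,0,0,0,0],[0,0,0,0,0,0]]'
python3 - <<'E'
from h import *
c=cap("wrist"); cv2.imwrite("pics/w2.png",c["im"]); o=bot.get_obs(); print(o["tool_pos"],o["tcp_rot"],proj(c,[490,-202.6,74]), o["contact_force"])
E
```

```text
time: 2.6
tool_pos: [489.2, -201.3, 79.6]
tcp_rot: [-3.14, 0.004, -0.05]
contact_force: [-0.2, 0.3, 0.8]
grip_width: 46.3
finger_force: 0.0
time: 2.98
tool_pos: [491.5, -202.0, 72.9]
tcp_rot: [3.14, -0.002, -0.049]
contact_force: [-0.3, 0.1, -0.3]
grip_width: 41.4
finger_force: 0.0
[ 491.47466525 -201.93740644   72.84678073] [ 3.14048057e+00 -1.93122821e-03 -4.91951634e-02] [282.20277962 261.20254982] [-0.13635299 -0.00880125 -0.21841744]
```

View pics/w2.png

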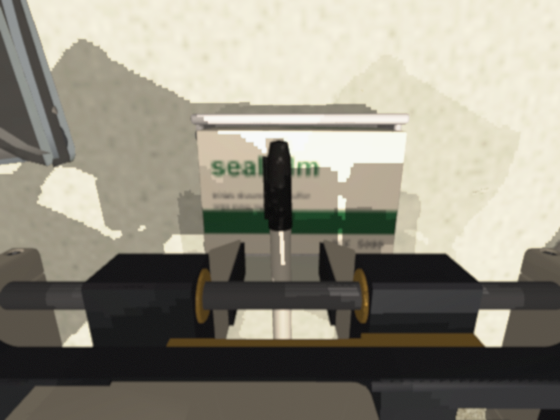

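Marker (cap at (278,190), shaft at (282,285)) lies centred between the fingers. Grip and lift.

```bash
python3 -m crank '[[0,0,0.002,0,0,0],[0,0,0,0,0,0],[0,0,0,0,0,0],[0,0,0,0,0,0],[0,0,0,0,0,0]]' 5; python3 -m crank '[[0,0,0,0,0,0],[0,0,-0.02,0,0,0],[0,0,-0.03,0,0,0],[0,0,0,0,0,0]]'
```

```text
time: 3.65
tool_pos: [490.9, -201.6, 69.8]
tcp_rot: [3.141, -0.0, -0.049]
contact_force: [-0.8, -0.5, 0.8]
grip_width: 12.7
finger_force: 30.0
time: 4.15
tool_pos: [492.1, -202.3, 121.7]
tcp_rot: [3.139, -0.004, -0.049]
contact_force: [0.2, -0.6, -0.5]
grip_width: 12.9
finger_force: 30.0
```

```bash
python3 -m crank '[[0,0.049,0,0,0,0],[0,0.049,0,0,0,0],[0,0.049,0,0,0,0],[0,0,0.03,0,0,0],[0,0,0.05,0,0,0]]'; python3 -m crank '[[0,0,0.025,0,0,0],[0,0,0.009,0,0,0],[0,0,0.002,0,0,0],[0,0,0,0,0,0]]'
```

```text
time: 4.78
tool_pos: [483.9, -349.8, 39.1]
tcp_rot: [3.14, -0.002, -0.051]
contact_force: [-0.8, 0.2, -1.1]
grip_width: 13.0
finger_force: 30.0
time: 5.28
tool_pos: [484.2, -348.9, 4.6]
tcp_rot: [3.14, -0.001, -0.049]
contact_force: [0.0, -0.4, -0.4]
grip_width: 12.7
finger_force: 30.0
```

```bash
python3 -m crank '[[0,0,0,0,0,0],[0,0,0,0,0,0],[0,0,-0.025,0,0,0],[0,0,-0.05,0,0,0],[0,0,-0.03,0,0,0]]' 40; python3 -m crank '[[-0.0302,-0.0442,0,0,0,0],[-0.0302,-0.0442,0,0,0,0],[-0.0302,-0.0443,0,0,0,0],[0,0,0,0,0,0],[0,0,0,0,0,0]]'
python3 - <<'E'
from h import *
c=cap("wrist"); cv2.imwrite("pics/w3.png",c["im"]); o=bot.get_obs(); print(o["tool_pos"],o["tcp_rot"]); import pickle; pickle.dump({k:c[k] for k in("im","f","cx","cy","M")},open("w3.pkl","wb"))
E
```

```text
time: 5.9
tool_pos: [484.3, -349.0, 111.5]
tcp_rot: [3.139, -0.002, -0.049]
contact_force: [0.1, -0.0, -0.4]
grip_width: 36.7
finger_force: 0.0
time: 6.52
tool_pos: [400.6, -212.1, 109.5]
tcp_rot: [3.14, -0.002, -0.049]
contact_force: [1.3, -0.6, -0.0]
grip_width: 36.3
finger_force: 0.0
[ 400.70976302 -212.48683803  109.28666917] [ 3.14007422e+00 -1.90393418e-03 -4.93930639e-02]
```

View pics/w3.png

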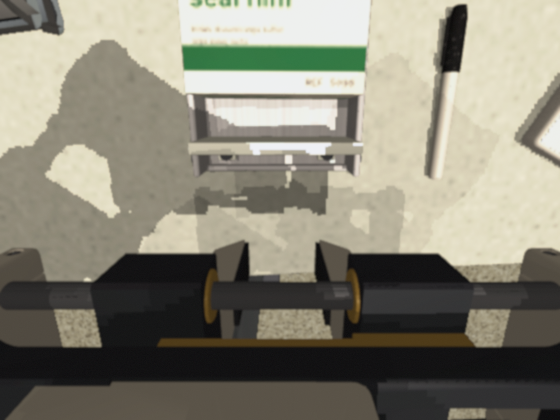

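Run:
```python
import pickle
from h import *
c=pickle.load(open("w3.pkl","rb")); g=cv2.cvtColor(c["im"],6)
for u in(215,230,345): print(u,' '.join(f"{v}:{g[v,u]}" for v in range(86,178)))
for v in(60,147): print(v,' '.join(f"{u}:{g[v,u]}" for u in [*range(176,200),*range(352,374)]))
print(c["M"][:3,3])
for u,v in((280,94),(280,142),(280,154)): print(onplane(c,u,v,67))
```

```text
215 86:239 87:239 88:239 89:239 90:239 91:237 92:226 93:179 94:119 95:90 96:86 97:103 98:151 99:195 100:208 101:208 102:208 103:208 104:208 105:208 106:208 107:211 108:218 109:225 110:228 111:228 112:228 113:228 114:224 115:203 116:164 117:143 118:140 119:138 120:136 121:137 122:137 123:137 124:137 125:138 126:137 127:137 128:136 129:137 130:137 131:137 132:138 133:137 134:137 135:132 136:119 137:105 138:99 139:99 140:100 141:108 142:137 143:174 144:192 145:197 146:196 147:195 148:192 149:184 150:172 151:166 152:164 153:156 154:140 155:131 156:134 157:136 158:137 159:136 160:137 161:137 162:132 163:119 164:100 165:106 166:130 167:146 168:148 169:137 170:121 171:119 172:130 173:139 174:141 175:140 176:140 177:139
230 86:239 87:240 88:239 89:239 90:239 91:238 92:231 93:196 94:133 95:93 96:83 97:103 98:158 99:205 100:221 101:221 102:220 103:221 104:220 105:220 106:222 107:229 108:236 109:238 110:239 111:239 112:239 113:239 114:239 115:239 116:239 117:239 118:239 119:239 120:239 121:238 122:232 123:215 124:179 125:157 126:145 127:142 128:142 129:142 130:141 131:141 132:141 133:141 134:14
[... 1238 characters left out ...]
93 354:94 355:94 356:95 357:94 358:95 359:94 360:94 361:94 362:94 363:95 364:105 365:139 366:171 367:189 368:203 369:213 370:215 371:217 372:218 373:219
147 176:138 177:139 178:140 179:140 180:140 181:139 182:140 183:140 184:141 185:141 186:144 187:154 188:176 189:191 190:195 191:195 192:195 193:195 194:195 195:195 196:195 197:196 198:196 199:195 352:167 353:169 354:169 355:169 356:168 357:169 358:169 359:169 360:169 361:169 362:176 363:195 364:206 365:209 366:209 367:210 368:211 369:210 370:211 371:210 372:208 373:207
[ 478.00401766 -216.03789745  267.92313865]
[ 490.27609832 -215.9962137    67.        ]
[ 461.3446184  -214.51517346   67.        ]
[ 453.71318886 -214.12451061   67.        ]
```

```bash
python3 - <<'E'
import pickle
from h import *
c=pickle.load(open("w3.pkl","rb"))
P=lambda u,v,z:onplane(c,u,v,z)
a,b=P(182.3,60,67),P(365.3,60,67); print("carton y",a,b,np.linalg.norm(a-b))
a,b=P(187.8,147,67),P(362.3,147,67); print("part y",a,b,np.linalg.norm(a-b),(a+b)/2)
a,b,d=P(280,93.6,67),P(280,142.3,67),P(280,153.8,67);print(a,b,a-b,b-d)
E
python3 -m crank '[[0,0,-0.05,0,0,-0.05],[-0.003,-0.05,-0.035,0,0,0],[-0.003,-0.05,0,0,0,0],[-0.003,-0.05,0,0,0,0],[-0.003,-0.055,0,0,0,0]]' 40; python3 -m crank '[[-0.003,-0.055,0,0,0,0],[0,-0.055,0,0,0,0],[0,-0.055,0,0,0,0],[0,-0.055,0,0,0,0],[0,0,0,0,0,0]]' ; python3 -m crank '[[0,0,0,0,0,0],[0,0,0,0,0,0]]'
python3 - <<'E'
from h import *
c=cap("wrist"); cv2.imwrite("pics/w4.png",c["im"]); o=bot.get_obs(); print(o["tool_pos"],o["tcp_rot"]); import pickle; pickle.dump({k:c[k] for k in("im","f","cx","cy","M")},open("w4.pkl","wb"))
E
```

```text
carton y [ 512.22475984 -158.77195552   67.        ] [ 506.83506321 -267.83393167   67.        ] 109.19507072529419
part y [ 461.14091629 -155.07065643   67.        ] [ 455.54425241 -267.32167166   67.        ] 112.39044917475695 [ 458.34258435 -211.19616405   67.        ]
[ 490.50704039 -216.00803592   67.        ] [ 461.15586091 -214.50551071   67.        ] [29.35117948 -1.50252521  0.        ] [ 7.31410344 -0.37441851  0.        ]
time: 7.2
tool_pos: [388.7, -5.8, 194.2]
tcp_rot: [3.141, -0.002, -0.001]
contact_force: [0.2, -0.1, -0.2]
grip_width: 36.6
finger_force: 0.0
time: 7.82
tool_pos: [385.2, 216.7, 193.7]
tcp_rot: [-3.141, -0.001, 0.005]
contact_force: [0.2, -0.7, 0.6]
grip_width: 36.8
finger_force: 0.0
time: 8.07
tool_pos: [384.9, 212.5, 193.7]
tcp_rot: [3.141, -0.0, -0.001]
contact_force: [-0.0, -1.1, 0.4]
grip_width: 36.5
finger_force: 0.0
[384.84744296 212.47955133 193.71819316] [ 3.14133521e+00 -9.84793987e-05 -1.42602249e-03]
```

View pics/w4.png

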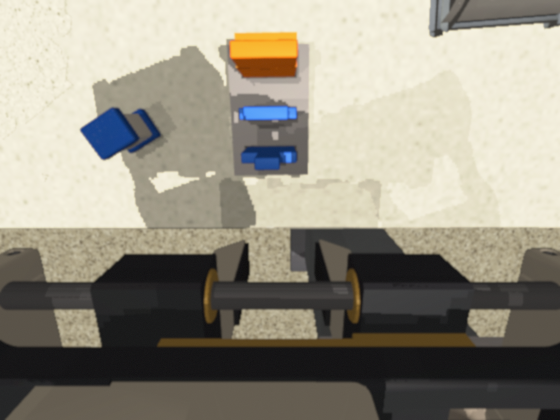

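Run:
```python
import pickle
from h import *
c=pickle.load(open("w4.pkl","rb")); h=cv2.cvtColor(c["im"],40)
s=c["im"][145:172,234:302]
hh=cv2.cvtColor(s,40)
for v in range(0,27,1): print(145+v,' '.join(f"{x:3d}" for x in hh[v,::2,2]*(hh[v,::2,1]>140)))
```

```text
145   0   0   0   0   0   0   0   0   0   0   0   0   0   0   0   0   0   0   0   0   0   0   0   0   0   0   0   0   0   0   0   0   0   0
146   0   0   0   0   0   0   0   0   0   0   0   0   0   0   0   0   0   0   0   0   0   0   0   0   0   0   0   0   0   0   0   0   0   0
147   0   0   0   0   0   0   0   0  83  82  83  83  83  83  83  83  84  84  84  83  84  84  84  84  84  84  84  84  84  84   0   0   0   0
148   0   0   0   0   0   0   0  85  85  86  85  84  86  85  86  86  85  86  86  85  85  86  85  86  85  85  84  85  85  85   0   0   0   0
149   0   0   0   0   0   0  83  85  85  85  85  86  85  85  85  86  85  86  85  86  87  86  86  86  85  86  85  85  86  85  79   0   0   0
150   0   0   0   0   0   0  86  86  86  86  86  86  86  85  86  86  86  87  86  85  86  86  85  89  88  94  97  97  96  90  87   0   0   0
151   0   0   0   0   0  92  91  91  91  91  92  91  86  85  86  86  86  86  86  85  86  85  86  98 103 128 139 141 135 107 103   0   0   0
152   0   0   0   0   0 110 110 112 111 110 112 108  89  86  86  86  87  86  87  85  85  85  89 116 126 177 198 201 189 
[... 1979 characters left out ...]

167   0   0   0   0   0   0   0   0   0   0   0 138 142 143 142 142 142 142 142 142 142 143 129   0   0   0   0   0   0   0   0   0   0   0
168   0   0   0   0   0   0   0   0   0   0   0 131 135 135 134 134 134 133 133 132 133 133 122   0   0   0   0   0   0   0   0   0   0   0
169   0   0   0   0   0   0   0   0   0   0   0   0   0 117 116   0   0   0   0   0   0   0   0   0   0   0   0   0   0   0   0   0   0   0
170   0   0   0   0   0   0   0   0   0   0   0   0   0   0   0   0   0   0   0   0   0   0   0   0   0   0   0   0   0   0   0   0   0   0
171   0   0   0   0   0   0   0   0   0   0   0   0   0   0   0   0   0   0   0   0   0   0   0   0   0   0   0   0   0   0   0   0   0   0
```

Run:
```python
import pickle
from h import *
c=pickle.load(open("w4.pkl","rb")); h=cv2.cvtColor(c["im"],40)
P=lambda u,v,z:onplane(c,u,v,z).round(1)
print("tab a",P(267.3,163,112),P(255.5,163,112),P(279.5,163,112)); print("blade a",P(268.5,157,76),P(242,157,76),P(295,157,76))
print("stand BL,BR",P(234,175,30),P(308,175,30),"TL TR",P(229,45,30),P(309,45,30))
m=cv2.inRange(h,(100,140,75),(130,255,255))[85:130,220:320]
n,l,st,ce=cv2.connectedComponentsWithStats(m); print([(s[:5],x) for s,x in zip(st,ce) if s[4]>50])
hh=h[28:82,224:304]
for v in range(0,54,2): print(28+v,' '.join(f"{x:3d}" for x in hh[v,::3,2]*(hh[v,::3,1]>140)))
s=h[102:126,230:304]
for v in range(0,24,2): print(102+v,' '.join(f"{x:3d}" for x in s[v,::3,2]*(s[v,::3,1]>140)))
```

```text
tab a [426.2 223.2 112. ] [426.2 232.4 112. ] [426.1 213.7 112. ]
blade a [426.  223.7  76. ] [426.1 247.4  76. ] [426. 200.  76.]
stand BL,BR [401.  262.5  30. ] [400.8 184.1  30. ] TL TR [525.3 261.4  30. ] [525.2 185.9  30. ]
[(array([   0,    0,  100,   45, 3759], dtype=int32), array([49.88055334, 20.89066241])), (array([ 19,  21,  58,  14, 741], dtype=int32), array([47.56950067, 27.62753036]))]
28   0   0   0   0   0   0   0   0   0   0   0   0   0   0   0   0   0   0   0   0   0   0   0   0   0   0   0
30   0   0   0   0   0   0   0   0   0   0   0   0   0   0   0   0   0   0   0   0   0   0   0   0   0   0   0
32   0   0   0   0   0   0   0   0   0   0   0   0   0   0   0   0   0   0   0   0   0   0   0   0   0   0   0
34   0   0   0   0 249 249 249 249 249 249 249 249 249 249 249 249 249 249 249 249 249 249 249 249   0   0   0
36   0   0   0   0 249 249 249 249 249 249 249 249 249 249 249 249 249 249 249 249 249 249 249 249   0   0   0
38   0   0   0   0 248 248 249 248 249 249 249 249 249 249 249 249 249 249 246 244 245 244 245 247   0   0   0
40   0   0   0 225 243 245 248 
[... 2847 characters left out ...]
 249 250 250 250 250 250 250 251 251 251 251 251 251 233 240 246 183   0   0
114   0   0   0   0 221 247 249 250 250 250 250 250 250 251 251 251 251 251 251 235 245 247 185   0   0
116   0   0   0   0 239 221 250 250 250 250 250 250 251 251 251 251 251 251 251 236 249 250 191   0   0
118   0   0   0   0 229 187 243 243 243 243 243 243 243 242 242 241 240 239 238 203 192 204   0   0   0
120   0   0   0   0   0   0   0   0   0   0   0   0   0   0   0   0   0   0   0   0   0   0   0   0   0
122   0   0   0   0   0   0   0   0   0   0   0   0   0   0   0   0   0   0   0   0   0   0   0   0   0
124   0   0   0   0   0   0   0   0   0   0   0   0   0   0   0   0   0   0   0   0   0   0   0   0   0
```

```bash
python3 -m crank '[[0.0412,-0.0109,0.02,0,0,0],[0,0,0.03,0,0,0],[0,0,0.03,0,0,0],[0,0,0.022,0,0,0],[0,0,0.0117,0,0,0]]' 40; python3 -m crank '[[0,0,0,0,0,0],[0,0,0,0,0,0]]'; python3 -m crank '[[0,0,0,0,0,0],[0,0,0,0,0,0],[0,0,0,0,0,0],[0,0,0,0,0,0]]' 8
```

```text
time: 8.75
tool_pos: [425.5, 223.5, 79.1]
tcp_rot: [3.141, 0.001, -0.001]
contact_force: [0.9, -0.6, -0.7]
grip_width: 37.2
finger_force: 0.0
time: 9.0
tool_pos: [426.2, 224.5, 80.8]
tcp_rot: [-3.141, -0.002, 0.0]
contact_force: [-0.0, 0.9, -1.0]
grip_width: 36.8
finger_force: 0.0
time: 9.5
tool_pos: [425.8, 224.6, 80.4]
tcp_rot: [-3.141, -0.001, 0.001]
contact_force: [-1.3, -0.1, 4.7]
grip_width: 19.8
finger_force: 30.0
```

```bash
python3 -m crank '[[0,0,-0.02,0,0,0],[0,0,-0.04,0,0,0],[0,0,-0.045,0,0,0],[0.0054,0.0545,0,0,0,0],[0.0054,0.0545,0,0,0,0]]'; python3 -m crank '[[0.0054,0.0545,0,0,0,0],[0.0054,0.0545,0,0,0,0],[0.0054,0.0545,0,0,0,0],[0.0054,0.0545,0,0,0,0],[0.0054,0.0545,0,0,0,0]]'; python3 -m crank '[[0.0054,0.0545,0,0,0,0.05],[0,0,0,0,0,0],[0,0,0,0,0,0],[0,0,0,0,0,0]]'
```

```text
time: 10.12
tool_pos: [436.4, 114.8, 185.4]
tcp_rot: [3.142, -0.001, 0.003]
contact_force: [0.5, -0.3, -0.9]
grip_width: 19.5
finger_force: 30.0
time: 10.75
tool_pos: [463.4, -158.7, 184.9]
tcp_rot: [-3.141, 0.0, 0.001]
contact_force: [0.5, 0.1, -0.6]
grip_width: 20.1
finger_force: 30.0
time: 11.25
tool_pos: [468.9, -210.0, 185.0]
tcp_rot: [-3.141, 0.001, -0.047]
contact_force: [-0.6, 1.2, -0.3]
grip_width: 20.0
finger_force: 30.0
```

Run:
```python
from h import *
c=cap("wrist"); cv2.imwrite("pics/w5.png",c["im"]); o=bot.get_obs(); print(o["tool_pos"],o["tcp_rot"],o["grip_width"])
print("spacer bottom at face-side edge", proj(c,[461,-211.5,67]),proj(c,[490.5,-211.5,67]))
```

```text
[ 469.06416834 -210.08624292  185.1007791 ] [-3.14142764e+00  1.13243818e-04 -4.72854929e-02] 19.306891511528224
spacer bottom at face-side edge [283.24029453 209.22409349] [281.73106819 178.36804878]
```

View pics/w5.png

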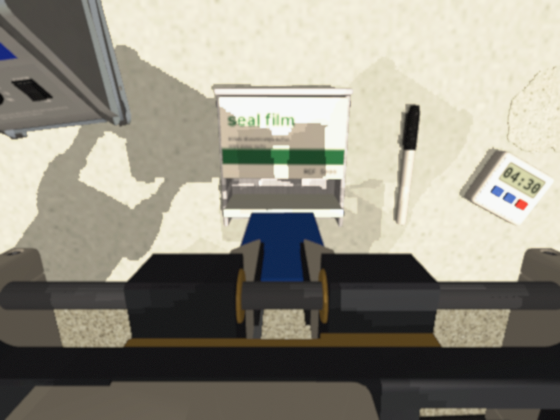

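Spacer (bottom edge at row 213) is above the gap (partition row 209, carton edge row 179), as predicted. Lower it.

```bash
python3 -m crank '[[0,0,0.03,0,0,0],[0,0,0.02,0,0,0],[0,0,0.02,0,0,0],[0,0,0.02,0,0,0],[0,0,0,0,0,0]]'; python3 -m crank '[[0,0,0.008,0,0,0],[0,0,0.005,0,0,0],[0,0,0.004,0,0,0],[0,0,0,0,0,0]]'
```

```text
time: 11.92
tool_pos: [468.4, -210.0, 94.1]
tcp_rot: [-3.14, 0.003, -0.048]
contact_force: [1.2, 0.1, 0.2]
grip_width: 19.5
finger_force: 30.0
time: 12.42
tool_pos: [469.0, -211.4, 77.9]
tcp_rot: [-3.142, 0.0, -0.049]
contact_force: [-0.1, -0.3, -0.7]
grip_width: 19.8
finger_force: 30.0
```

```bash
python3 -m crank '[[0,0,0.001,0,0,0],[-0.0015,0,0,0,0,0],[-0.001,0,0,0,0,0],[0,0,0,0,0,0]]';  python3 -m crank '[[-0.001,0,0,0,0,0],[0,0,0,0,0,0]]'
```

```text
time: 12.92
tool_pos: [466.9, -211.6, 77.4]
tcp_rot: [3.141, -0.001, -0.049]
contact_force: [0.9, -0.0, 3.6]
grip_width: 19.3
finger_force: 30.0
time: 13.18
tool_pos: [466.4, -211.6, 77.4]
tcp_rot: [3.141, -0.002, -0.049]
contact_force: [3.8, -0.2, 3.7]
grip_width: 19.6
finger_force: 30.0
```

```bash
python3 -m crank '[[0,0,0,0,0,0],[0,0,0,0,0,0],[0,0,0,0,0,0],[0,0,-0.03,0,0,0],[0,0,-0.05,0,0,0]]' 40;  python3 -m crank '[[0,0,-0.04,0,0,-0.049],[0.003,-0.054,0,0,0,0],[0.003,-0.054,0,0,0,0],[0.003,-0.054,0,0,0,0],[0.003,-0.054,0,0,0,0]]' 75; python3 -m crank '[[0.003,-0.054,0,0,0,0],[0,-0.054,0,0,0,0],[0,-0.054,0,0,0,0],[0,-0.054,0,0,0,0],[0,0,0,0,0,0]]';  python3 -m crank '[[0,0,0,0,0,0],[0,0,0,0,0,0]]'
python3 - <<'E'
import pickle
from h import *
c=pickle.load(open("w4.pkl","rb")); P=lambda u,v,z:onplane(c,u,v,z).round(1)
print("old est",P(263.8,49,114),P(230,49,114),P(297.5,49,114),P(263.8,41,114),P(263.8,57.7,114))
c=cap("wrist"); cv2.imwrite("pics/w6.png",c["im"]); o=bot.get_obs(); print(o["tool_pos"],o["tcp_rot"],o["grip_width"])
h=cv2.cvtColor(c["im"],40); m=cv2.inRange(h,(5,140,200),(20,255,255)); ys,xs=np.nonzero(m); print(xs.min(),xs.max(),ys.min(),ys.max())
for v in range(120,250,4): r=np.nonzero(m[v,200:360])[0]; print(v,len(r),(r.min()+200,r.max()+200) if len(r) else '')
E
```

```text
time: 13.8
tool_pos: [464.2, -210.5, 156.3]
tcp_rot: [-3.139, 0.005, -0.049]
contact_force: [-0.0, -0.7, 0.6]
grip_width: 36.5
finger_force: 0.0
time: 14.42
tool_pos: [477.2, 6.3, 196.9]
tcp_rot: [3.141, 0.0, -0.001]
contact_force: [0.3, 0.1, -0.4]
grip_width: 68.8
finger_force: 0.0
time: 15.05
tool_pos: [479.8, 223.8, 196.5]
tcp_rot: [-3.141, 0.001, 0.005]
contact_force: [-0.4, -0.0, -0.7]
grip_width: 69.0
finger_force: 0.0
time: 15.3
tool_pos: [480.7, 219.5, 196.9]
tcp_rot: [3.141, 0.0, -0.002]
contact_force: [-0.6, -0.5, -0.1]
grip_width: 68.9
finger_force: 0.0
old est [506.4 224.3 114. ] [506.4 248.  114. ] [506.3 200.7 114. ] [511.4 224.2 114. ] [500.8 224.4 114. ]
[480.81997873 219.46166655 196.98874963] [ 3.14121296e+00  2.18788903e-04 -2.10528359e-03] 68.80122483426769
247 409 0 189
120 0 
124 0 
128 0 
132 0 
136 0 
140 0 
144 0 
148 0 
152 0 
156 55 (np.int64(247), np.int64(301))
160 53 (np.int64(248), np.int64(301))
164 47 (np.int64(250), np.int64(301))
168 0 
172 0 
176 22 (np.int64(251), np.int64(272))
180 26 (np.int64(250), np.int64(300))
184 23 (np.int64(251), np.int64(273))
188 21 (np.int64(252), np.int64(272))
192 0 
196 0 
200 0 
204 0 
208 0 
212 0 
216 0 
220 0 
224 0 
228 0 
232 0 
236 0 
240 0 
244 0 
248 0
```

View pics/w6.png

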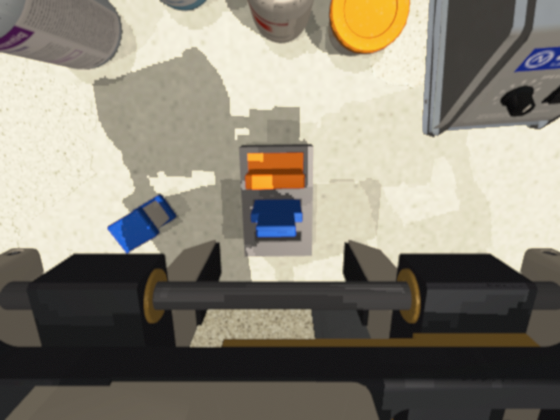

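Run:
```python
from h import *
c=cap("wrist"); o=bot.get_obs(); print(o["tool_pos"],o["tcp_rot"])
h=cv2.cvtColor(c["im"],40)
print([tuple(h[v,260])+tuple(h[v,290]) for v in range(0,0)])
for u in (258,265,290,298): print(u,' '.join(f"{v}:{h[v,u,2]}" for v in range(148,198)))
print(' '.join(f"{u}:{h[182,u,1]}" for u in range(238,316)))
for v in (174,175,182,189,190): print(v,onplane(c,275.5,v,114))
```

```text
[480.87144417 219.55984046 197.07003   ] [ 3.14135528e+00 -5.24593233e-06 -2.09444804e-03]
[]
258 148:104 149:108 150:108 151:114 152:150 153:215 154:245 155:249 156:249 157:249 158:249 159:249 160:247 161:238 162:219 163:202 164:200 165:201 166:199 167:196 168:177 169:144 170:120 171:115 172:116 173:129 174:172 175:228 176:246 177:249 178:249 179:249 180:249 181:248 182:248 183:249 184:249 185:249 186:249 187:248 188:241 189:204 190:131 191:87 192:80 193:82 194:82 195:83 196:83 197:84
265 148:99 149:102 150:102 151:106 152:125 153:161 154:192 155:201 156:201 157:201 158:200 159:200 160:200 161:201 162:200 163:201 164:200 165:200 166:200 167:194 168:173 169:136 170:117 171:115 172:116 173:132 174:178 175:231 176:247 177:249 178:249 179:249 180:249 181:248 182:249 183:248 184:249 185:249 186:249 187:248 188:240 189:196 190:121 191:76 192:69 193:70 194:70 195:70 196:70 197:69
290 148:101 149:103 150:100 151:105 152:137 153:177 154:197 155:201 156:202 157:200 158:200 159:201 160:200 161:200 162:200 163:200 164:199 165:200 166:199 167:187 168:162 169:130 170:115 171:115 172:115 173:122 1
[... 722 characters left out ...]
55:207 256:206 257:205 258:206 259:205 260:204 261:204 262:203 263:205 264:204 265:203 266:203 267:203 268:202 269:202 270:203 271:204 272:214 273:223 274:226 275:228 276:225 277:226 278:224 279:228 280:225 281:226 282:225 283:225 284:226 285:225 286:226 287:225 288:225 289:224 290:225 291:225 292:225 293:225 294:227 295:227 296:227 297:225 298:227 299:227 300:227 301:225 302:225 303:218 304:162 305:77 306:30 307:26 308:26 309:26 310:28 311:28 312:33 313:36 314:32 315:32
174 [513.11629388 223.81450283 114.        ]
175 [512.3126183  223.82136739 114.        ]
182 [506.64410864 223.86978473 114.        ]
189 [500.89965822 223.91885072 114.        ]
190 [500.07273413 223.92591386 114.        ]
```

```bash
python3 -m crank '[[0.0252,-0.0043,0.02,0,0,0],[0,0,0.03,0,0,0],[0,0,0.03,0,0,0],[0,0,0.022,0,0,0],[0,0,0.014,0,0,0]]' 75; python3 -m crank '[[0,0,0,0,0,0],[0,0,0,0,0,0]]'; python3 -m crank '[[0,0,0,0,0,0],[0,0,0,0,0,0],[0,0,0,0,0,0],[0,0,0,0,0,0]]' 35
```

```text
time: 16.02
tool_pos: [505.7, 224.2, 80.0]
tcp_rot: [3.141, 0.001, -0.001]
contact_force: [-0.6, 0.9, 0.2]
grip_width: 68.9
finger_force: 0.0
time: 16.27
tool_pos: [506.5, 225.0, 81.9]
tcp_rot: [-3.141, -0.002, -0.0]
contact_force: [0.4, 1.2, 0.6]
grip_width: 69.2
finger_force: 0.0
time: 16.77
tool_pos: [506.1, 225.1, 81.4]
tcp_rot: [-3.141, -0.001, -0.0]
contact_force: [0.4, 0.5, 2.7]
grip_width: 48.1
finger_force: 30.0
```

```bash
python3 -m crank '[[0,0,-0.02,0,0,0],[0,0,-0.04,0,0,0],[0,0,-0.045,0,0,0],[-0.0033,0.0547,0,0,0,0],[-0.0033,0.0547,0,0,0,0]]'; python3 -m crank '[[-0.0033,0.0547,0,0,0,0],[-0.0033,0.0547,0,0,0,0],[-0.0033,0.0547,0,0,0,0],[-0.0033,0.0547,0,0,0,0],[-0.0033,0.0547,0,0,0,0]]'; python3 -m crank '[[-0.0033,0.0547,0,0,0,0],[0,0,0,0,0,0.05],[0,0,0,0,0.03,0],[0,0,0,0,0,0],[0,0,0,0,0,0]]'
python3 - <<'E'
from h import *
c=cap("wrist"); cv2.imwrite("pics/w7.png",c["im"]); o=bot.get_obs(); print(o["tool_pos"],o["tcp_rot"],o["grip_width"])
T=R.from_euler('xyz',o["tcp_rot"]).as_matrix(); print(T[:,2])
for n,p in [("toe",o["tool_pos"]+[-2-.4,0,-73]),("spacer top",[471.5,-212,109]),("face",[461.4,-211,67]),("carton near",[490.5,-212,67])]: print(n,proj(c,p))
E
```

```text
time: 17.4
tool_pos: [499.0, 114.9, 186.3]
tcp_rot: [3.141, -0.001, 0.002]
contact_force: [0.5, -0.2, -1.6]
grip_width: 47.8
finger_force: 30.0
time: 18.02
tool_pos: [482.2, -159.5, 185.9]
tcp_rot: [-3.141, 0.0, -0.0]
contact_force: [1.0, -0.3, -1.2]
grip_width: 47.9
finger_force: 30.0
time: 18.65
tool_pos: [479.4, -211.9, 186.2]
tcp_rot: [3.141, -0.03, -0.049]
contact_force: [-0.0, -0.1, -1.0]
grip_width: 47.8
finger_force: 30.0
[ 479.48981086 -211.94356874  186.19589098] [ 3.14136773 -0.03019109 -0.04874041] 47.85628400971885
[ 0.03013969 -0.00169538 -0.99954426]
toe [281.38869646 222.06994393]
spacer top [281.80055258 227.01771523]
face [281.23775492 222.88373112]
carton near [280.75699744 193.07308631]
```

View pics/w7.png

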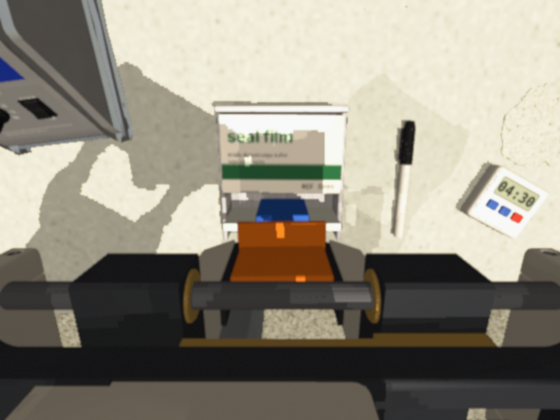

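```bash
python3 -m crank '[[0.0015,0,0,0,0,0],[-0.0006,0,0.02,0,0,0],[-0.0006,0,0.02,0,0,0],[0,0,0,0,0,0]]'; python3 -m crank '[[-0.0006,0,0.02,0,0,0],[-0.0003,0,0.01,0,0,0],[-0.0002,0,0.006,0,0,0],[0,0,0,0,0,0]]'
```

```text
time: 19.2
tool_pos: [480.2, -212.0, 144.8]
tcp_rot: [-3.14, -0.027, -0.05]
contact_force: [-0.0, -1.0, -0.3]
grip_width: 47.8
finger_force: 30.0
time: 19.7
tool_pos: [480.9, -212.6, 110.1]
tcp_rot: [3.142, -0.03, -0.05]
contact_force: [-1.0, -1.0, 0.1]
grip_width: 47.7
finger_force: 30.0
```

```bash
python3 -m crank '[[-0.001,0,0,0,0,0],[-0.001,0,0,0,0,0],[0,0,0,0,0,0]]'; python3 -m crank '[[-0.0007,0,0,0,0,0],[0,0,0,0,0,0]]'; python3 -m crank '[[-0.0002,0,0.006,0,0,0],[0,0,0,0,0,0]]'
```

```text
time: 20.08
tool_pos: [478.9, -212.6, 110.2]
tcp_rot: [3.141, -0.03, -0.05]
contact_force: [0.0, 0.8, -0.7]
grip_width: 47.7
finger_force: 30.0
time: 20.32
tool_pos: [478.1, -212.5, 110.0]
tcp_rot: [3.142, -0.03, -0.05]
contact_force: [0.2, -0.4, -1.2]
grip_width: 47.8
finger_force: 30.0
time: 20.58
tool_pos: [477.8, -212.3, 103.3]
tcp_rot: [-3.141, -0.029, -0.05]
contact_force: [0.1, 0.1, -1.0]
grip_width: 47.9
finger_force: 30.0
```

```bash
python3 -m crank '[[-0.0001,0,0.004,0,0,0],[0,0,0,0,0,0]]'; python3 -m crank '[[-0.0001,0,0.004,0,0,0],[0,0,0,0,0,0]]'; python3 -m crank '[[-0.0001,0,0.002,0,0,0],[0,0,0,0,0,0]]'
```

```text
time: 20.82
tool_pos: [477.9, -212.4, 99.5]
tcp_rot: [-3.141, -0.029, -0.05]
contact_force: [0.1, 0.6, -1.1]
grip_width: 47.6
finger_force: 30.0
time: 21.08
tool_pos: [477.9, -212.4, 95.6]
tcp_rot: [-3.141, -0.029, -0.05]
contact_force: [-1.7, -0.3, -1.6]
grip_width: 47.7
finger_force: 30.0
time: 21.32
tool_pos: [477.9, -212.4, 93.7]
tcp_rot: [-3.141, -0.029, -0.05]
contact_force: [-2.1, 0.4, -1.0]
grip_width: 48.0
finger_force: 30.0
```

```bash
python3 -m crank '[[-0.0001,0,0.002,0,0,0],[0,0,0,0,0,0]]'; python3 -m crank '[[0,0,0.001,0,0,0],[0,0,0,0,0,0]]'; python3 -m crank '[[0,0,0.001,0,0,0],[0,0,0,0,0,0]]'
```

```text
time: 21.58
tool_pos: [477.7, -212.4, 91.9]
tcp_rot: [-3.141, -0.029, -0.05]
contact_force: [-5.3, 0.2, 2.5]
grip_width: 48.1
finger_force: 30.0
time: 21.82
tool_pos: [477.6, -212.4, 91.5]
tcp_rot: [-3.142, -0.029, -0.05]
contact_force: [-6.9, 1.7, 9.4]
grip_width: 47.6
finger_force: 30.0
time: 22.08
tool_pos: [477.6, -212.5, 91.2]
tcp_rot: [3.141, -0.03, -0.051]
contact_force: [-9.2, 1.2, 14.2]
grip_width: 47.4
finger_force: 30.0
```

```bash
python3 -m crank '[[-0.0007,0,0,0,0,0],[0,0,0,0,0,0]]'; python3 -m crank '[[-0.0005,0,0.0005,0,0,0],[0,0,0,0,0,0]]'; python3 -m crank '[[0,0,0.001,0,0,0],[0,0,0,0,0,0]]'
```

```text
time: 22.32
tool_pos: [477.5, -212.5, 91.2]
tcp_rot: [3.141, -0.031, -0.051]
contact_force: [-7.4, 1.7, 13.4]
grip_width: 47.5
finger_force: 30.0
time: 22.58
tool_pos: [477.5, -212.5, 91.1]
tcp_rot: [3.141, -0.032, -0.051]
contact_force: [-6.7, 2.6, 15.3]
grip_width: 47.7
finger_force: 30.0
time: 22.82
tool_pos: [477.5, -212.6, 90.7]
tcp_rot: [3.141, -0.032, -0.051]
contact_force: [-8.7, 3.1, 21.0]
grip_width: 47.6
finger_force: 30.0
```

```bash
python3 -m crank '[[-0.001,0,0,0,0,0],[-0.001,0,0,0,0,0],[0,0,0,0,0,0]]'; python3 -m crank '[[-0.001,0,0.001,0,0,0],[0,0,0,0,0,0],[0,0,0,0,0,0]]'
python3 - <<'E'
from h import *
c=cap("wrist"); cv2.imwrite("pics/w8.png",c["im"]); o=bot.get_obs(); print(o["tool_pos"],o["tcp_rot"],o["contact_force"],o["moment"],o["finger_force"])
g=cv2.cvtColor(c["im"],6)
print(proj(c,[562.7,-232,50]),proj(c,[561,-232,67]),proj(c,[490.5,-232,67]))
for u in (300,340,230): print(u,' '.join(f"{v}:{g[v,u]}" for v in range(90,150)))
E
```

```text
time: 23.2
tool_pos: [477.2, -212.6, 90.7]
tcp_rot: [3.14, -0.036, -0.051]
contact_force: [-1.6, 4.3, 15.9]
grip_width: 47.6
finger_force: 30.0
time: 23.58
tool_pos: [477.1, -212.7, 90.4]
tcp_rot: [3.14, -0.038, -0.051]
contact_force: [-0.8, 6.2, 20.0]
grip_width: 47.8
finger_force: 30.0
[ 477.10749086 -212.69952098   90.447825  ] [ 3.13967702 -0.03811603 -0.05147206] [-0.0427401   5.1798944  20.14233721] [ 1.19713239 -0.06034022 -0.36260048] 30.007599592208862
[304.78022385 102.30712767] [307.11081738 103.15063134] [310.65060814 221.23103273]
300 90:199 91:158 92:137 93:165 94:209 95:231 96:238 97:241 98:241 99:237 100:223 101:192 102:190 103:225 104:239 105:242 106:241 107:242 108:241 109:241 110:241 111:241 112:242 113:241 114:241 115:241 116:241 117:241 118:241 119:242 120:242 121:242 122:242 123:241 124:241 125:242 126:242 127:242 128:242 129:242 130:241 131:241 132:242 133:241 134:241 135:241 136:242 137:241 138:241 139:241 140:241 141:241 142:241 143:241 144:241 145:241 146:241 147:241 148:242 149:241
340 90:164 91:139 92:140 93:174 94:215 95:232 96:239 97:241 98:241 99:236 10
[... 171 characters left out ...]
40 122:240 123:240 124:241 125:241 126:240 127:240 128:240 129:241 130:240 131:240 132:241 133:241 134:241 135:240 136:240 137:241 138:241 139:240 140:241 141:240 142:240 143:240 144:241 145:240 146:240 147:241 148:241 149:240
230 90:145 91:140 92:137 93:154 94:194 95:225 96:236 97:239 98:240 99:237 100:230 101:215 102:203 103:219 104:236 105:241 106:241 107:241 108:241 109:241 110:241 111:241 112:241 113:241 114:241 115:241 116:241 117:241 118:241 119:241 120:241 121:241 122:241 123:241 124:241 125:241 126:241 127:241 128:241 129:240 130:233 131:213 132:189 133:198 134:218 135:221 136:202 137:179 138:179 139:193 140:200 141:188 142:172 143:173 144:194 145:219 146:232 147:239 148:241 149:241
```

```bash
python3 -m crank '[[0,-0.0005,0.001,0,0,0],[0,0,0.0005,0,0,0],[0,0,0,0,0,0],[0,0,0,0,0,0]]'; python3 -m crank '[[0,0,0,0,0,0],[0,0,0,0,0,0],[0,0,0,0,0,0],[0,0,0,0,0,0],[0,0,0,0,0,0]]'
```

```text
time: 24.12
tool_pos: [477.1, -212.7, 90.1]
tcp_rot: [3.139, -0.039, -0.051]
contact_force: [-4.8, 6.0, 30.1]
grip_width: 47.9
finger_force: 30.0
time: 24.75
tool_pos: [477.1, -212.7, 90.1]
tcp_rot: [3.138, -0.039, -0.051]
contact_force: [-5.2, 5.0, 30.1]
grip_width: 47.9
finger_force: 30.0
```

```bash
python3 -c "
from plant import bot
print(bot.close_job())"
```

```text
the job is handed in; nothing more can be done
None
```

I handed the job in with the wedge gripped and pressed down tight at about 30 N and the carton against the tray's far end. The narrow-tabbed spacer stands against the partition. The gap came out about 6 mm over the minimum, where either choice is allowed, so I left the wide-tabbed spacer in its stand. The marker is on the worktop clear of the tray, and I do not have the judge's verdict.

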